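# Close up the loaded burn-in chamber

### The arm

A 7-joint arm with a two-finger parallel gripper is mounted at the origin on the work surface. World frame = base frame: x ahead of the robot, y to its left, z up, the work surface at z = 0. Lengths are in m, angles in rad, forces in N, time in s.
With the tool pointing down it reaches from about 0.35 to 0.9 m from the base axis. Payload 19.9 kg.
Tool frame: the origin (TCP) lies at the very end of the fingers, on their centre line; the grasp point (between the pads) lies 19 mm behind it; z points along the fingers, y is the line along which they close (so a half turn about z gives the same grasp; the last joint's range is limited). The gripper opens to 94 mm and grips with 3 to 60 N. Pads are 16 mm wide; open, the fingers measure 119 mm over their backs; the gripper's body (75 mm by 177 mm) begins 78 mm behind the grasp point.
Start: joints at [-1.242, 0.417, -0.01, 1.614, 0.005, 1.111, -0.053], TCP at [0.226, 0.583, 0.205] pointing down, gripper open.
Joint ranges: [-2.81, 2.81], [-0.39, 2.02], [-1.27, 1.25], [0.06, 2.57], [-1.19, 4.33], [0.19, 2], [-2.82, 2.82]. Speed limits (rad/s): [1.89, 1.89, 2.39, 2.39, 3.01, 3.01, 3.01].

### API

Orientations are given as a rotation vector (axis times angle).
In Python, from station import robot gives the robot as it stands.
- The arm moves only by the tool arm_command, never from a script. Its argument "commands" is one flat list of numbers, 4 for each row, row after row: the shift along the tool's x, y, z each as a share of 0.15 m, from -1 to 1, then the turn about the tool's z as a share of 90 degrees, from -1 to 1. In form: [x, y, z, roll, x, y, z, roll, ...]. A call has 1 to 5 rows; each row is the pose to reach, as a shift and turn from the pose commanded when the call began, along the tool's axes at that moment; what a row does not reach only later rows make up. A row lasts 1/8 s, in which the tool goes at most 62.5 mm and 10.7 degrees, less where a joint would pass 70% of its speed; a pose out of reach is approached as far as the arm can. A call with a number of a shift or a turn outside -1 to 1 is refused whole. A call with a gripper value outside its range is refused whole. "grip" is the closure, from 0 (fully open) to 1 (shut), set as the call begins (left out, the last holds). The fingers move at their own pace and stop on an object; "grip_force" is the grip in N (left out, the last holds). Time passes only in rows, so rows that repeat a pose let the fingers close. It gives the time, the measured TCP pose, the force, the opening and the grip force at its end, in the units of the state.
- robot.read_state(): the state, without advancing time (a new reading comes with each control period).
- robot.snapshot(name): name is "scene" or "top" or "wrist"; returns (picture, depth): 384x512x3 uint8, red, green, blue; 384x512 float32, m along the optical axis (not along the pixel's ray), 0 where there is no reading.
- robot.camera_info(name): a dict with "fx", "fy", "cx", "cy" (pixels), "rvec" (rotation vector, rad) and "tvec" (3), from world to camera coordinates, as OpenCV has them; the wrist camera has in their place "T_tool_cam" (4x4, takes a point from camera to tool coordinates, whose origin is the TCP and whose axes are the flange's). Camera axes: x right, y down, z forward; pixel columns grow to the right and rows downward; lengths in m; the calibration is good to about 2 mm. A picture is of the moment at which its call begins: read the wrist's pose just before it. camera_info takes no time and is no camera call.
- robot.close_job(): hands the job in; it is judged then, once.
Trained networks look in the newest picture that a camera, given by its name, has taken for a name from the list of things; names that differ only in an ending like _2 or _b are one class to them, and where a whole thing is asked for, a point or a joint stands for the part that bears it (a point fixed in the world has none). Each returns a list of dicts, best first, with "confidence" (0 to 1); they miss things now and then, are a little off and sometimes report something else, mostly with a low value. They report only what shows in the picture. A call takes as long as a camera call.
- robot.trace(camera, query): "mask" (384x512 bool, what is visible of it).
- robot.tip_of(camera, query): "position" ([x, y, z] in m, in the coordinates of the camera as it stood for that picture, good to about 4 mm: a listed point, or the origin of a listed thing).
The state is a dict: "time": time; "joints": joint angles; "joint_velocities": joint speeds; "joint_torque": joint torques, N m; "tcp_pos": TCP position; "ee_rot": TCP orientation; "contact_force": force on the tool from outside, world axes, zero at the start; "wrist_torque": the same for the moment, N m; "opening": finger opening in m; "grasp_force": force on a finger pad.
Only numpy, scipy, OpenCV 4.12 (cv2) and the standard library are available. Lean on these libraries where they do the work, as an engineer would, in place of code of your own. Each camera call takes 0.05 s, during which the arm holds its last target. There are 200 camera calls.

### The job

The small burn-in chamber on the bench has been loaded with lamp modules: push its tray fully home with the fingertips, then push the open door shut against the chamber's front. Leave the loose lamps, the meter and the parts bin standing where they are, and back away when the door is fully closed.

Things in the scene. Friction and masses are not known exactly. Their poses are not given: they have to be found in the camera images.
- chamber: Burn-in chamber fixed on the bench: clear box with aluminium edges on a white base, 240 mm deep (x), 220 mm wide (y), 95 mm high, open at the front. Origin: middle of the lower edge of the front, at bench height; its x axis points into the chamber, away from the robot (yaw up to about 0.35 rad either way), y to its left side, z up. It does not move.
- tray (a joint): How far the tray is pulled out of the chamber, in m: 0 = fully home (front flush with the chamber's front, against a stop), up to 0.16. It slides along the chamber's x axis and stays where it is left; about 2 N of friction and some damping (6 N per m/s).
- tray_front (a point): Middle of the outer (robot-side) face of the tray's flat yellow front panel, 45 mm above the bench. The panel is 190 mm wide, 6 mm thick, from 15 to 70 mm above the bench, with no handle. It carries a black tray 206 mm long with 4 x 4 lamp modules fixed in it, tops 73 mm above the bench. Axes as the chamber's.
- door (a joint): Opening angle of the door in rad: 0 = shut against the chamber's front (and a stop), 1.57 = square to it, sticking out towards the robot, up to 2.1. The upright hinge is stiff (0.10 N m friction, some damping): the door stays where it is left and must be pushed all the way.
- door_hinge (a point): Point on the door's vertical hinge axis, 45 mm above the bench; it lies at the chamber's left front corner (chamber frame x = -8 mm, y = +108 mm). Its axes turn with the door: the panel runs from here along -y; -x is the outward side (the one facing the robot when shut).
- door_face (a point): Point on the door's outer face, 140 mm from the hinge axis, 45 mm above the bench. The door is a flat panel, blue frame with clear window, 215 mm long from the hinge axis, 10 mm thick (centred on that axis), 6 to 90 mm above the bench, no handle. Axes turn with the door: -x out of this face, -y towards the free edge. With the door open this face looks to the chamber's left.
- lamp_top: Loose lamp module standing near the middle of the chamber's roof (95 mm up): silver cylinder with a glowing head, 24 mm diameter, 52 mm tall, 60 g. Origin: centre of its underside. Leave alone.
- lamp_bench: Loose lamp module standing on the bench, 24 mm diameter, 52 mm tall, 60 g. Origin: centre of its underside. Leave alone.
- meter: Orange hand multimeter lying on the bench, 150 x 75 x 32 mm. Origin: centre of its underside. Leave alone.
- bin: Small empty blue open parts bin, 110 x 80 x 50 mm, on the bench. Origin: centre of its underside. Leave alone.

How it is judged:
By the outcome, as a careful person would: the job done as asked, in the order asked, and still so for the second after the job is handed in, with the robot touching nothing.
It also fails if it takes over 54 s, if anything falls off the work surface, if the arm or the gripper's body presses on something with over 40 N, if the wrist force passes 120 N, or if a joint passes its speed limit or range.

## Working session

There is one attempt and no reset: what is moved stays moved. The work goes in short steps, Python scripts to look and compute and a tool call to move; the robot and the scene stay as the last step left them, time stands still between calls to the robot, and variables do not carry over. Pictures are saved under pics/ and viewed, at most 10 in all, crops included, and the job is handed in when it is done.

Besides the shell and the picture viewer there is one more tool, called as name(argument=value, ...) on one line, values as JSON. arm_command: Moves the arm, as the interface text tells. Shift numbers are shares of 0.15 m and turn numbers shares of 90 degrees, none past 1 either way. Its arguments: {"type":"object","properties":{"commands":{"type":"array"},"grip":{"type":"number"},"grip_force":{"type":"number"}},"required":["commands"]}

```bash
mkdir -p pics; cat > h.py <<'E'
import numpy as np, cv2
from scipy.spatial.transform import Rotation as R
from station import robot
def snap(n,f=None):
    im,d=robot.snapshot(n)
    if f: cv2.imwrite('pics/'+f,cv2.cvtColor(im,cv2.COLOR_RGB2BGR))
    return im,d
def w(n,p):
    i=robot.camera_info(n); return R.from_rotvec(np.ravel(i['rvec'])).inv().apply(np.asarray(p)-np.ravel(i['tvec']))
def cloud(n,d,m):
    i=robot.camera_info(n); v,u=np.nonzero(m&(d>0)); z=d[v,u]
    return w(n,np.c_[(u-i['cx'])*z/i['fx'],(v-i['cy'])*z/i['fy'],z])
E
python3 - <<'E'
from h import *
np.set_printoptions(precision=4,suppress=True)
for c in('scene','top'):
    snap(c,c+'0.png')
    for q in('chamber','tray_front','door_hinge','door_face','lamp_top','lamp_bench','meter','bin'):
        print(c,q,[(np.round(w(c,r['position']),4),round(r['confidence'],2)) for r in robot.tip_of(c,q)[:2]])
s=robot.read_state();print(s['time'],s['tcp_pos'],s['ee_rot'],R.from_rotvec(s['ee_rot']).as_matrix(),s['opening'])
E
```

```text
scene chamber [(array([ 0.5784,  0.0213, -0.001 ]), 0.68)]
scene tray_front [(array([0.4581, 0.0231, 0.0449]), 0.95), (array([0.5635, 0.133 , 0.0462]), 0.54)]
scene door_hinge [(array([0.5621, 0.1371, 0.0462]), 0.75)]
scene door_face [(array([0.4227, 0.1363, 0.0417]), 0.61)]
scene lamp_top [(array([0.7252, 0.0242, 0.0908]), 0.59)]
scene lamp_bench [(array([ 0.6642,  0.412 , -0.0003]), 0.59)]
scene meter [(array([0.4472, 0.4167, 0.004 ]), 0.72), (array([0.4596, 0.0221, 0.0474]), 0.61)]
scene bin [(array([ 0.4955, -0.4171, -0.0023]), 0.56)]
top chamber [(array([ 0.5749,  0.0308, -0.0013]), 0.65)]
top tray_front [(array([0.4491, 0.4194, 0.0001]), 0.73), (array([0.4592, 0.0259, 0.0451]), 0.55)]
top door_hinge [(array([0.5575, 0.1363, 0.0425]), 0.68), (array([0.4474, 0.4212, 0.0028]), 0.25)]
top door_face [(array([0.4303, 0.1399, 0.0448]), 0.92)]
top lamp_top [(array([0.7289, 0.0314, 0.0952]), 0.38), (array([0.5748, 0.0291, 0.0036]), 0.31)]
top lamp_bench [(array([0.6661, 0.4179, 0.0019]), 0.46)]
top meter [(array([ 0.4484,  0.4209, -0.0002]), 0.86)]
top bin [(array([ 0.4949, -0.4048, -0.0002]), 0.59)]
0.9 [0.2265 0.5825 0.2054] [ 0.5792  3.0877 -0.0001] [[-0.932   0.3624 -0.    ]
 [ 0.3624  0.932  -0.0001]
 [-0.     -0.0001 -1.    ]] 0.09391290423785847
```

View pics/scene0.png

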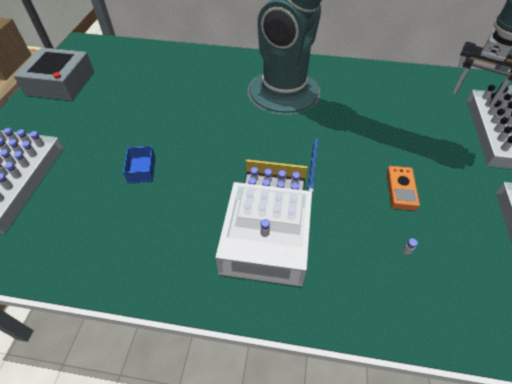

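View pics/top0.png

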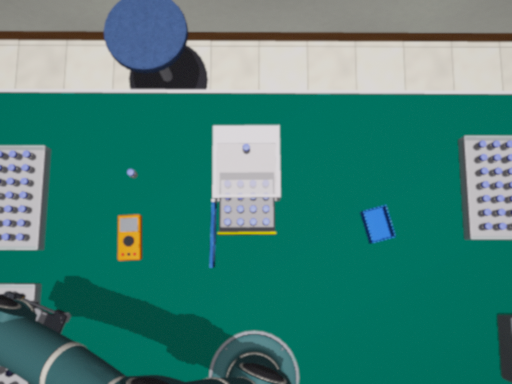

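The scene and top views agree: the chamber sits mid-table (top, around 246,165), with the tray front at row 232 and about 0.12 m out. The door stands about square to the front at column 212. Next I'll fit the panel and door lines for yaw and angle.

```bash
python3 - <<'E'
from h import *
np.set_printoptions(precision=4,suppress=True)
for c in('top','scene'):
    im,d=snap(c)
    h=cv2.cvtColor(im,cv2.COLOR_RGB2HSV).astype(int)
    P=cloud(c,d,np.ones(d.shape,bool)); H=h[d>0]
    box=(P[:,0]>.3)&(P[:,0]<.62)&(P[:,1]>-.15)&(P[:,1]<.25)&(P[:,2]>.03)&(P[:,2]<.1)
    for n,lo,hi in(('tray',18,35),('door',100,116)):
        m=box&(H[:,0]>=lo)&(H[:,0]<=hi)&(H[:,1]>140)
        q=P[m]; 
        if len(q)<5: print(c,n,len(q));continue
        v=cv2.fitLine(q[:,:2].astype(np.float32),cv2.DIST_HUBER,0,.01,.01).ravel()
        print(c,n,len(q),v,np.degrees(np.arctan(v[0]/v[1])),q.min(0),q.max(0))
E
```

```text
top tray 160 [ 0.0023 -1.      0.46    0.0241] -0.12968911 [ 0.4567 -0.066   0.0386] [0.4639 0.1188 0.078 ]
top door 233 [ 0.9999 -0.0137  0.4952  0.1363] -89.21382 [0.3509 0.1321 0.0316] [0.5605 0.1443 0.0992]
scene tray 374 [ 0.0121 -0.9999  0.4658  0.0272] -0.6938627 [ 0.4594 -0.0654  0.0302] [0.4702 0.1164 0.0716]
scene door 172 [ 0.9999 -0.0172  0.4595  0.134 ] -89.01289 [0.3541 0.1282 0.0329] [0.5527 0.1408 0.0921]
```

arm_command(commands=[-0.28,-0.33,0,0,-0.56,-0.67,0,0,-0.84,-1,0,0,-0.84,-1,0,0], grip=1, grip_force=20)

```text
time: 1.5
tcp_pos: [0.2911, 0.3938, 0.2059]
ee_rot: [0.586, 3.086, 0.0]
contact_force: [0.9, 1.1, -0.0]
opening: 0.0574
grasp_force: 0.0
```

arm_command(commands=[-0.28,-0.33,0,0,-0.56,-0.67,0,0,-0.84,-1,0,0,-0.84,-1,0,0])

```text
time: 2.0
tcp_pos: [0.3536, 0.2091, 0.2058]
ee_rot: [0.585, 3.086, 0.001]
contact_force: [-0.3, 0.5, 0.7]
opening: 0.0173
grasp_force: 0.0
```

arm_command(commands=[-0.28,-0.33,0,-0.08,-0.56,-0.67,0,-0.16,-0.84,-1,0,-0.236,-0.84,-1,0,-0.236])

```text
time: 2.5
tcp_pos: [0.4168, 0.0246, 0.2058]
ee_rot: [-0.001, 3.141, -0.001]
contact_force: [-0.7, 1.1, 0.0]
opening: 0.0003
grasp_force: 0.0
```

arm_command(commands=[0,0,0.35,0,0,0,0.7,0,0,0,1,0,0,0,1,0])

```text
time: 3.0
tcp_pos: [0.4143, 0.0264, 0.0536]
ee_rot: [0.002, -3.137, 0.003]
contact_force: [-0.1, -0.0, 1.8]
opening: -0.0
grasp_force: 0.0
```

arm_command(commands=[0,0,0.09,0,-0.1,0,0.09,0,-0.2,0,0.09,0,-0.26,0,0.09,0,-0.32,0,0.09,0])

```text
time: 3.62
tcp_pos: [0.4643, 0.0261, 0.0422]
ee_rot: [-0.0, -3.142, -0.0]
contact_force: [-1.8, 0.7, 1.8]
opening: 0.0007
grasp_force: 1.2
```

arm_command(commands=[-0.1,0,0,0,-0.2,0,0,0,-0.3,0,0,0,-0.4,0,0,0,-0.5,0,0,0])

```text
time: 4.25
tcp_pos: [0.5397, 0.0261, 0.0419]
ee_rot: [0.0, -3.141, 0.0]
contact_force: [-3.4, 1.9, -0.0]
opening: 0.0004
grasp_force: 1.3
```

arm_command(commands=[-0.03,0,0,0,-0.06,0,0,0,-0.09,0,0,0,-0.12,0,0,0])

```text
time: 4.75
tcp_pos: [0.5567, 0.026, 0.0419]
ee_rot: [-0.0, -3.141, 0.0]
contact_force: [-2.4, -0.3, -0.9]
opening: 0.0008
grasp_force: 1.1
```

arm_command(commands=[-0.02,0,0,0,-0.04,0,0,0,-0.04,0,0,0])

```text
time: 5.12
tcp_pos: [0.5632, 0.0261, 0.0421]
ee_rot: [0.0, 3.141, -0.0]
contact_force: [-0.1, 0.0, 0.1]
opening: 0.0007
grasp_force: 0.0
```

arm_command(commands=[-0.02,0,0,0,-0.04,0,0,0,-0.04,0,0,0])

```text
time: 5.5
tcp_pos: [0.5649, 0.0261, 0.0415]
ee_rot: [-0.0, -3.134, -0.001]
contact_force: [-31.9, 1.0, 23.0]
opening: 0.0003
grasp_force: 15.7
```

arm_command(commands=[0.1,0,0,0,0.35,0,0,0,0.5,0,-0.3,0,0.7,0,-0.65,0,0.9,0,-1,0])

```text
time: 6.12
tcp_pos: [0.433, 0.026, 0.1936]
ee_rot: [0.001, 3.141, -0.0]
contact_force: [-0.1, -0.0, 1.3]
opening: 0.0004
grasp_force: 0.0
```

arm_command(commands=[0.04,0.4,0,0,0.08,0.8,0,0,0.1,1,0,0,0.1,1,0,0])

```text
time: 6.62
tcp_pos: [0.4186, 0.1782, 0.1921]
ee_rot: [-0.005, 3.141, 0.001]
contact_force: [-0.0, 0.1, 0.1]
opening: 0.0006
grasp_force: 0.0
```

```bash
python3 - <<'E'
from h import *
np.set_printoptions(precision=4,suppress=True)
for c in('top','scene'):
    im,d=snap(c,c+'1.png')
    h=cv2.cvtColor(im,cv2.COLOR_RGB2HSV).astype(int)
    P=cloud(c,d,np.ones(d.shape,bool)); H=h[d>0]
    box=(P[:,0]>.3)&(P[:,0]<.65)&(P[:,1]>-.15)&(P[:,1]<.25)&(P[:,2]>.03)&(P[:,2]<.1)
    for n,lo,hi in(('tray',18,35),('door',100,116)):
        q=P[box&(H[:,0]>=lo)&(H[:,0]<=hi)&(H[:,1]>140)]
        print(c,n,len(q),np.median(q,0),q.min(0),q.max(0)) if len(q) else print(c,n,0)
    if c=='scene': print([(w(c,r['position']),r['confidence']) for r in robot.tip_of(c,'tray_front')])
cv2.imwrite('pics/scene1c.png',cv2.resize(cv2.cvtColor(im[120:300,190:350],cv2.COLOR_RGB2BGR),None,fx=3.3,fy=3.3,interpolation=2))
print(robot.read_state()['tcp_pos'])
E
```

```text
top tray 53 [0.5731 0.0258 0.0542] [ 0.571  -0.0605  0.0349] [0.5761 0.1152 0.0697]
top door 140 [0.5033 0.1367 0.0883] [0.354  0.1316 0.0302] [0.5598 0.145  0.0957]
scene tray 0
scene door 168 [0.4657 0.1342 0.0874] [0.3542 0.1281 0.0337] [0.5513 0.1409 0.0917]
[]
[0.419  0.1753 0.1921]
```

View pics/scene1c.png

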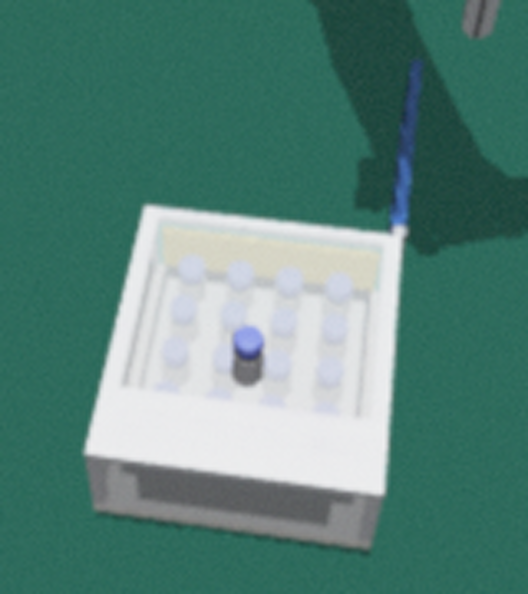

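The tray is flush: its front is at x=0.573, seen through the glass in the crop. The door is still square, and the gripper is to its left. Now I'll lower the fingers and start the door arc.

arm_command(commands=[0,0.1,0.1,0,0,0.1,0.4,0,0,0.1,0.75,0,0,0.1,0.98,0,0,0.1,0.98,0])

```text
time: 7.4
tcp_pos: [0.4173, 0.1902, 0.0427]
ee_rot: [-0.001, -3.138, 0.005]
contact_force: [0.4, -0.0, 0.8]
opening: 0.0008
grasp_force: 0.0
```

arm_command(commands=[0,-0.23,0,0,0,-0.37,0,0,0,-0.49,0,0,-0.03,-0.61,0,0,-0.07,-0.74,0,0])

```text
time: 8.02
tcp_pos: [0.4302, 0.0802, 0.0464]
ee_rot: [0.0, 3.14, 0.002]
contact_force: [-0.4, 1.1, 0.7]
opening: 0.0005
grasp_force: 0.6
```

arm_command(commands=[-0.05,-0.11,0,0,-0.13,-0.22,0,0,-0.21,-0.32,0,0,-0.31,-0.41,0,0,-0.43,-0.48,0,0])

```text
time: 8.65
tcp_pos: [0.4949, 0.0077, 0.0459]
ee_rot: [0.001, 3.141, 0.001]
contact_force: [-0.4, 1.3, -0.1]
opening: 0.0006
grasp_force: 0.5
```

arm_command(commands=[-0.1,-0.06,0,0,-0.2,-0.1,0,0,-0.28,-0.12,0,0,-0.33,-0.12,0,0])

```text
time: 9.15
tcp_pos: [0.5438, -0.0101, 0.0449]
ee_rot: [-0.001, -3.141, 0.0]
contact_force: [-0.8, -0.4, -0.5]
opening: 0.0005
grasp_force: 0.4
```

arm_command(commands=[-0.03,0,0,0,-0.05,0,0,0,-0.05,0,0,0])

```text
time: 9.52
tcp_pos: [0.5508, -0.0097, 0.045]
ee_rot: [-0.0, 3.141, -0.0]
contact_force: [0.1, 0.2, 0.6]
opening: 0.0005
grasp_force: 0.0
```

arm_command(commands=[-0.02,0,0,0,-0.04,0,0,0,-0.04,0,0,0])

```text
time: 9.9
tcp_pos: [0.5524, -0.0098, 0.0444]
ee_rot: [-0.0, -3.133, -0.001]
contact_force: [-29.9, 0.2, 23.4]
opening: 0.0003
grasp_force: 15.5
```

The force rise at the expected x of 0.552 shows the door is on its stop. Next I'll back away and check.

arm_command(commands=[0.1,0,0,0,0.3,0,0,0,0.55,0,-0.3,0,0.75,0,-0.65,0,0.9,0,-1,0])

```text
time: 10.52
tcp_pos: [0.4202, -0.01, 0.1964]
ee_rot: [0.0, 3.142, 0.0]
contact_force: [1.0, 0.5, 0.8]
opening: 0.0003
grasp_force: 0.0
```

arm_command(commands=[0,0.4,0,0,0,0.8,0,0,0,1,0,0,0,1,0,0,0,1,0,0])

```text
time: 11.15
tcp_pos: [0.4217, 0.1394, 0.1949]
ee_rot: [0.001, 3.141, -0.0]
contact_force: [-0.2, -0.3, 0.1]
opening: 0.0002
grasp_force: 0.0
```

arm_command(commands=[0,0.4,0,0,0,0.8,0,0,0,1,0,0,0,1,0,0])

```text
time: 11.65
tcp_pos: [0.4217, 0.2909, 0.1947]
ee_rot: [0.002, -3.141, 0.0]
contact_force: [0.0, -0.8, -0.2]
opening: 0.0004
grasp_force: 0.0
```

```bash
python3 - <<'E'
from h import *
np.set_printoptions(precision=4,suppress=True)
for c in('top','scene'):
    im,d=snap(c,c+'2.png')
    h=cv2.cvtColor(im,cv2.COLOR_RGB2HSV).astype(int)
    P=cloud(c,d,np.ones(d.shape,bool)); H=h[d>0]
    box=(P[:,0]>.3)&(P[:,0]<.65)&(P[:,1]>-.15)&(P[:,1]<.25)&(P[:,2]>.03)&(P[:,2]<.1)
    q=P[box&(H[:,0]>=100)&(H[:,0]<=116)&(H[:,1]>140)]
    print(c,len(q))
    if len(q)>5:
        v=cv2.fitLine(q[:,:2].astype(np.float32),cv2.DIST_HUBER,0,.01,.01).ravel()
        print(v,np.degrees(np.arctan(v[0]/v[1])),q.min(0),q.max(0))
    for n in('lamp_top','lamp_bench','meter','bin'):
        print(n,[w(c,r['position']) for r in robot.tip_of(c,n)[:1]])
print(robot.read_state()['tcp_pos'])
E
```

```text
top 167
[ 0.0055 -1.      0.5626  0.0666] -0.31368756 [ 0.5591 -0.0804  0.0304] [0.5748 0.1281 0.0978]
lamp_top [array([0.7259, 0.033 , 0.0927])]
lamp_bench [array([0.6646, 0.4176, 0.0004])]
meter []
bin [array([ 0.4951, -0.4076, -0.0029])]
scene 19
[ 0.0123 -0.9999  0.564   0.0211] -0.70522815 [ 0.5607 -0.0735  0.0837] [0.5673 0.1069 0.0913]
lamp_top [array([0.7257, 0.0261, 0.096 ])]
lamp_bench [array([ 0.6644,  0.4136, -0.0026])]
meter [array([0.447 , 0.4151, 0.0031])]
bin [array([ 0.4966, -0.414 , -0.0029])]
[0.4218 0.2898 0.1951]
```

View pics/top2.png

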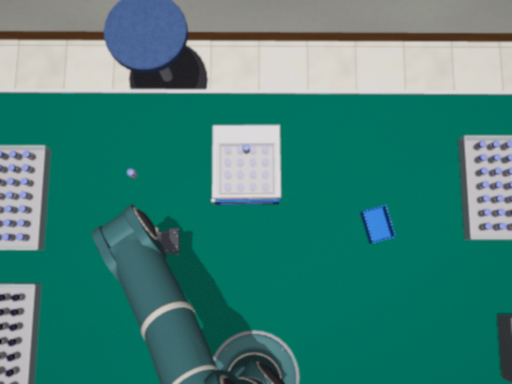

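The top view shows the door flat on the chamber front (row 201, columns 211–280), at the same yaw as the tray panel had. The lamps, meter and bin haven't moved, and the arm is clear.

```bash
python3 -c "from station import robot; print(robot.close_job())"
```

```text
the job is handed in; nothing more can be done
None
```

The tray is fully home and the door is shut against the chamber's front; the lamps, meter and bin are where they were, and I backed the arm away and handed the job in at about 12 s (no verdict was returned).

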